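# Press a snap-in end cover home in a flange bearing

### The arm

A 6-joint arm with a two-finger parallel gripper is mounted at the origin on a cart in front of the work surface, level with it; the furniture and walls round the work are solid. World frame = base frame: x ahead of the robot, y to its left, z up, the work surface at z = 0. Lengths are in m, angles in degrees, forces in N, time in s.
With the tool pointing down it reaches from about 0.375 to 0.9 m from the base axis. Payload 3.1 kg.
Tool frame: the origin (TCP) lies on the centre line of the jaws, within the pads' length; the fingertips stand 25 mm ahead of it and the grasp point (between the pads) lies 6 mm ahead of it; z points along the fingers, y is the line along which they close (so a half turn about z gives the same grasp; the last joint's range is limited). The gripper opens to 87 mm and grips with 3 to 60 N. Pads are 19 mm wide; open, the fingers measure 117 mm over their backs; the gripper's body (75 mm by 190 mm) begins 51 mm behind the grasp point.
Start: joints at [66.148, 30.224, 82.088, -0, 67.689, -10.227], TCP at [0.147, 0.607, 0.248] pointing down, gripper open.
Joint ranges: [-176.69, 176.69], [-43.24, 126.21], [12.49, 139.97], [-82, 262], [0, 151.66], [-163.58, 163.58]. Speed limits (degrees/s): [159.86, 159.86, 180, 180, 180, 180].

### API

Orientations are given as a 3x3 rotation matrix whose columns are the frame's x, y, z axes.
In Python, from rig import * gives the robot as it stands.
- The arm moves only by the tool step_arm, never from a script. Its argument "steps" is a list of rows, each a list of 7 numbers: the shift along the tool's x, y, z normalised to -1 to 1, where 1 is 0.3 m, then the turn, a rotation vector about the tool's x, y, z normalised to -1 to 1, where 1 is 45 degrees, then the gripper's target within -1 to 1 (shut at 1, half-way at 0, fully open at -1). A call has 1 to 8 rows; each row is the pose to reach, as a shift and turn from the pose commanded when the call began, along the tool's axes at that moment; what a row does not reach only later rows make up. A row lasts 1/12 s, in which the tool goes at most 41.7 mm and 7.16 degrees, less where a joint would pass 70% of its speed; a pose out of reach is approached as far as the arm can. A call with a number of a shift or a turn outside -1 to 1 is refused whole. A call with a gripper value outside its range is refused whole. The fingers move at their own pace and stop on an object; the grip force is fixed at half the most. Time passes only in rows, so rows that repeat a pose let the fingers close. It gives the time, the measured TCP pose, the force, the opening and the grip force at its end, in the units of the state.
- read_state(): the state, without advancing time (a new reading comes with each control period).
- capture(name): name is "scene" or "top" or "wrist"; returns a dict with "image" (480x640x3 uint8, red, green, blue), "vertical_fov" (degrees; the focal length in pixels is half the picture's height over the tangent of half this angle, whatever the lens; pixels are square), "cx", "cy" (the principal point, pixels), "world_from_camera" (4x4, takes a point from camera to world coordinates); the wrist camera has in their place "T_tool_cam" (4x4, takes a point from camera to tool coordinates, whose origin is the TCP and whose axes are the flange's). Camera axes: x right, y down, z forward; pixel columns grow to the right and rows downward; lengths in m; the calibration is good to about 2 mm. A picture is of the moment at which its call begins: read the wrist's pose just before it. There is no depth.
- hand_in(): hands the job in; it is judged then, once.
The state is a dict: "time_s": time; "joint_positions": joint angles; "qvel": joint speeds; "tau": joint torques, N m; "position": TCP position; "tcp_rot": TCP orientation; "force": force on the tool from outside, world axes, zero at the start; "moment": the same for the moment, N m; "opening": opening from 0.0 (shut) to 1.0 (fully open); "grasp_force": force on a finger pad.
Only numpy, scipy, OpenCV 4.12 (cv2) and the standard library are available. Lean on these libraries where they do the work, as an engineer would, in place of code of your own. Each camera call takes 0.05 s, during which the arm holds its last target. There are 200 camera calls.

### The job

One of the two flange bearing units on the bench is still open: set the loose end cover in its round mouth, dome up, let go of it, and then press it straight down with the hollow hand driver until the cover snaps home with its rim flush with the face of the unit. The cover must be driven home by the held driver, not by the gripper. Finish with the driver standing upright on the bench again, clear of both units, and leave the hammers, the awl and the screwdriver where they lie.

Things in the scene. Friction and masses are not known exactly. Their poses are not given: they have to be found in the camera images.
- bearing_open: the open flange bearing unit: heavy grey cast iron, flat on the bench, does not shift; flange 100 x 100 x 14 mm with four bolt holes, round boss 81 mm across and 44 mm high. A greased wire snap ring (wire 4 mm thick, 45 mm across inside) lies in the bore, its wire centred 36 mm above the bench; it spreads for the plug and closes in the plug's groove. Origin: centre of its underside.
- mouth (a point): centre of the open unit's mouth, in the plane of its upper face, 44 mm above the bench; z up. The mouth is a recess 63 mm wide and 4 mm deep that ends on a flat shoulder (40 mm above the bench); below it a bore 52 mm wide goes down to the bearing, 20 mm deeper.
- bearing_closed: the other bearing unit, same make and size, heavy and unmoving, with an end cover already home (rim flush with the face, dome 20 mm above it): nothing is to be done to it. Origin: centre of its underside. The two units may have changed places.
- cover: loose grey plastic end cover, round, 60 mm across, 40 mm high, 40 g, starts on the bench dome up. Origin: centre of its underside, z up. Plug: 40 mm across at the underside, 50 mm at 8-9 mm height, then a groove 46 mm across up to 16 mm; flat rim 60 mm across at 16-20 mm; dome 32 mm across with straight sides at 20-36 mm, rounded to 40 mm. Grip it across the dome, fingertips just above the rim.
- cover_rim (a point): on the cover's axis at the top of its flat rim, 20 mm above the underside; z up. Set loosely, the cover centres itself on the snap ring with this point about 8 mm above mouth. Pushing it through the ring takes a rising push of 6 to 16 N straight down (allow 22 N); it then drops the last millimetres until the rim lands on the shoulder, where this point coincides with mouth.
- driver: hand driver, 200 g, round, standing upright: aluminium foot 56 mm across and 46 mm high, turned wooden handle 30 mm across above it, 113 mm high in all. Origin: centre of its open underside, z up. The foot is hollow from below (41 mm across, 26 mm deep): it goes over the cover's dome and bears on the flat rim. Grip the handle 60 to 105 mm up. Cover and driver may have changed places.
- hammer: cobbler's hammer with a pale ash handle, 121 x 279 x 32 mm, lying on the bench, loose; bystander. Origin: middle of its underside.
- hammer_black: cobbler's hammer with a black handle, 121 x 257 x 32 mm, lying on the bench, loose; bystander. Origin: middle of its underside.
- awl: sewing awl with a dark wooden haft, 39 x 152 x 39 mm, lying on the bench, loose; bystander. Origin: middle of its underside.
- screwdriver: small screwdriver with a black handle, 23 x 150 x 25 mm, lying on the bench, loose; bystander. Origin: middle of its underside.
Mind the look-alikes: they are no part of the job. Leave any red look-alike of the driver alone. Leave any turquoise look-alike of the cover alone.

How it is judged:
By the outcome, as a careful person would: the job done as asked, in the order asked, and still so for the second after the job is handed in, with the robot touching nothing.
It also fails if it takes over 67 s, if anything falls off the work surface, if the arm or the gripper's body presses on something with over 40 N, if the wrist force passes 120 N, or if a joint passes its speed limit or range.

## Working session

There is one attempt and no reset: what is moved stays moved. The work goes in short steps, Python scripts to look and compute and a tool call to move; the robot and the scene stay as the last step left them, time stands still between calls to the robot, and variables do not carry over. Pictures are saved under pics/ and viewed, at most 10 in all, crops included, and the job is handed in when it is done.

Besides the shell and the picture viewer there is one more tool, called after ">>>" by a JSON object that holds its "api" and its "payload". step_arm: Moves the arm, as the interface text tells. Scaled input: -1 to 1 covers 0.3 m each way for a shift and 45 degrees each way for a turn. Its arguments: {"type":"object","properties":{"steps":{"type":"array"}},"required":["steps"]}

```bash
mkdir -p pics; ls
cat > h.py <<'E'
from rig import *
import numpy as np, cv2
def save(n,c): cv2.imwrite(f'pics/{n}.png',cv2.cvtColor(c['image'],cv2.COLOR_RGB2BGR))
def Tw(c,st=None):
    if 'world_from_camera' in c: return np.array(c['world_from_camera'])
    T=np.eye(4);T[:3,:3]=np.array(st['tcp_rot']);T[:3,3]=st['position'];return T@np.array(c['T_tool_cam'])
def ray(c,u,v,z,st=None):
    T=Tw(c,st);f=240/np.tan(np.radians(c['vertical_fov'])/2)
    d=T[:3,:3]@np.array([(u-c['cx'])/f,(v-c['cy'])/f,1]);o=T[:3,3]
    return o+d*(z-o[2])/d[2]
E
python3 - <<'E'
from h import *
s=read_state();print(s['time_s'],s['position'],s['tcp_rot'],s['opening'])
for n in('scene','top','wrist'):
    c=capture(n);save(n+'0',c);print(n,c['vertical_fov'],c['cx'],c['cy'],np.round(Tw(c,s),3).tolist())
    import pickle;pickle.dump((c,s),open(n+'0.pkl','wb'))
E
```

```text
pics
0.0 [0.14693009 0.60679237 0.24655408] [[-9.71862001e-01  2.35549373e-01 -8.62301993e-04]
 [ 2.35550659e-01  9.71860053e-01 -1.98125194e-03]
 [ 3.71354209e-04 -2.12861927e-03 -9.99997666e-01]] 0.9986050686697284
scene 51.6326596857714 322.9584731071979 247.6657240768321 [[0.674, -0.407, 0.617, -0.191], [-0.739, -0.344, 0.58, -0.618], [-0.024, -0.846, -0.532, 0.679], [0.0, 0.0, 0.0, 1.0]]
top 55.97543641712884 309.49201449673427 236.53982468394855 [[-0.003, -0.993, 0.12, 0.356], [-1.0, 0.007, 0.031, 0.034], [-0.031, -0.12, -0.992, 1.174], [0.0, 0.0, 0.0, 1.0]]
wrist 64.09186813572957 321.4854336486006 237.98947606395745 [[0.236, 0.932, 0.275, 0.072], [0.972, -0.225, -0.069, 0.626], [-0.002, 0.283, -0.959, 0.383], [0.0, 0.0, 0.0, 1.0]]
```

View pics/top0.png

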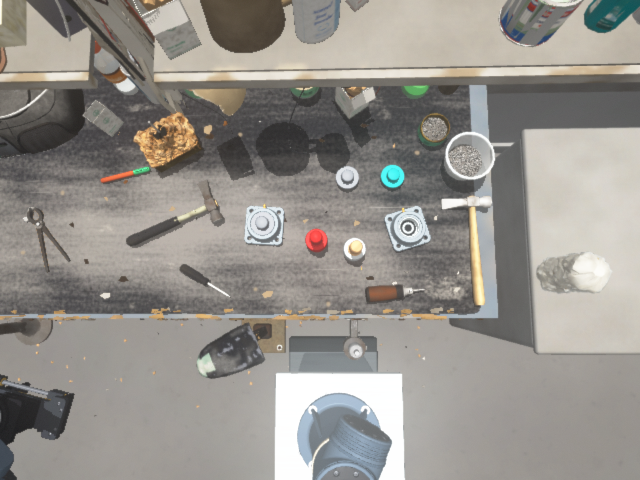

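View pics/scene0.png

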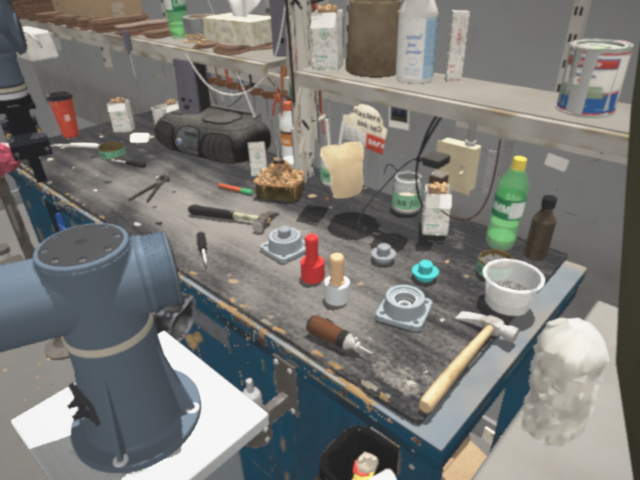

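The top view shows the open unit at (408,228), the closed unit at (264,225), the grey cover at (347,177), the driver at (355,249), the red look-alike at (317,240) and the turquoise one at (392,177). The scene view agrees.

Run:
```python
from h import *
import pickle
c,_=pickle.load(open('top0.pkl','rb'))
for n,u,v,z in[('open',408,228,.044),('closed',264,225,.064),('cover',347,177,.03),('driver',355,247,.113),('red',317,239,.1),('turq',392,176,.03),('shelf',350,85,.35),('shelf_lo',350,85,.25),('hammerhead',450,203,.02)]:
    p=ray(c,u,v,z);print(n,p.round(3),'r',np.hypot(*p[:2]).round(3))
s,_=pickle.load(open('scene0.pkl','rb'))
for n,u,v,z in[('open',405,300,.044),('cover',383,254,.02),('driver',337,257,.113),('drvfoot',337,300,0)]:
    print(n,ray(s,u,v,z).round(3))
im=c['image'][140:280,230:440];cv2.imwrite('pics/topc.png',cv2.cvtColor(cv2.resize(im,None,fx=3.8,fy=3.8,interpolation=cv2.INTER_CUBIC),cv2.COLOR_RGB2BGR))
```

```text
open [ 0.512 -0.178  0.044] r 0.542
closed [0.52  0.182 0.064] r 0.55
cover [ 0.648 -0.028  0.03 ] r 0.649
driver [ 0.458 -0.04   0.113] r 0.46
red [0.479 0.049 0.1  ] r 0.482
turq [ 0.65  -0.144  0.03 ] r 0.665
shelf [ 0.746 -0.019  0.35 ] r 0.746
shelf_lo [ 0.794 -0.025  0.25 ] r 0.794
hammerhead [ 0.579 -0.292  0.02 ] r 0.649
open [ 0.505 -0.189  0.044]
cover [ 0.646 -0.03   0.02 ]
driver [ 0.457 -0.047  0.113]
drvfoot [ 0.456 -0.047  0.   ]
```

View pics/topc.png

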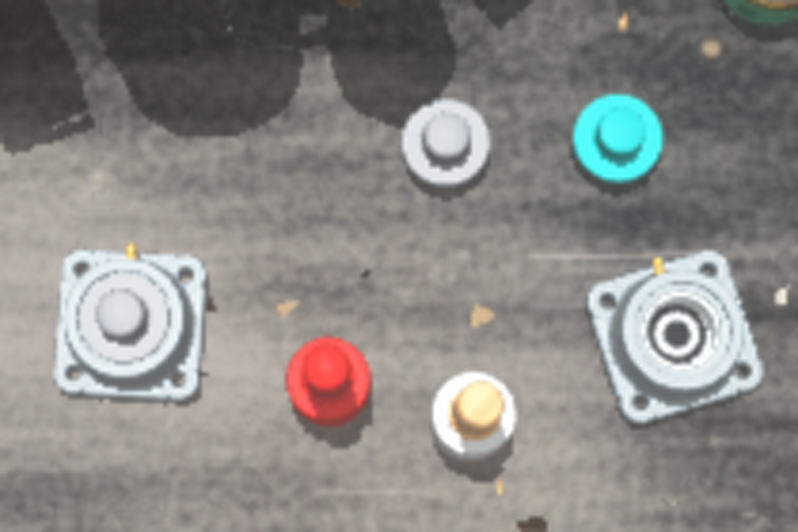

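The crop confirms the layout: cover at about (447,140), driver at about (475,410) and open mouth at about (678,333) in the crop. I'm moving to a viewing pose above the middle of the three.

>>> {"api": "step_arm", "payload": {"steps": [[-0.637,-0.631,0,0,0,0,-1],[-0.637,-0.631,0,0,0,0,-1],[-0.637,-0.631,0,0,0,0,-1],[-0.637,-0.631,0,0,0,0,-1],[-0.637,-0.631,0,0,0,0,-1],[-0.637,-0.631,0,0,0,0,-1],[-0.637,-0.631,0,0,0,0,-1]]}}

```text
time_s: 0.73
position: [0.2895, 0.3748, 0.2473]
tcp_rot: [[-0.971, 0.238, -0.0], [0.238, 0.971, -0.002], [-0.0, -0.002, -1.0]]
force: [0.1, 0.8, -0.1]
opening: 1.0
grasp_force: 0.0
```

>>> {"api": "step_arm", "payload": {"steps": [[-0.637,-0.631,0,0,0,0,-1],[-0.637,-0.631,0,0,0,0,-1],[-0.637,-0.631,0,0,0,0,-1],[-0.637,-0.631,0,0,0,0,-1],[-0.637,-0.631,0,0,0,0,-1],[-0.637,-0.631,0,0,0,0,-1],[-0.637,-0.631,0,0,0,0,-1]]}}

```text
time_s: 1.32
position: [0.4322, 0.1458, 0.2478]
tcp_rot: [[-0.971, 0.239, 0.003], [0.239, 0.971, -0.001], [-0.003, -0.001, -1.0]]
force: [-0.3, 0.2, -0.4]
opening: 1.001
grasp_force: 0.0
```

>>> {"api": "step_arm", "payload": {"steps": [[-0.637,-0.631,0,0,0,-0.303,-1],[-0.637,-0.631,0,0,0,-0.303,-1],[-0.637,-0.631,0,0,0,-0.303,-1],[-0.637,-0.631,0,0,0,-0.303,-1],[-0.637,-0.631,0,0,0,-0.303,-1],[-0.637,-0.631,0,0,0,-0.303,-1],[-0.637,-0.631,0,0,0,-0.303,-1],[-0.637,-0.631,0,0,0,-0.303,-1]]}}

```text
time_s: 1.98
position: [0.5743, -0.0854, 0.2475]
tcp_rot: [[-1.0, 0.005, 0.005], [0.005, 1.0, -0.003], [-0.005, -0.003, -1.0]]
force: [0.6, 0.1, 0.3]
opening: 0.995
grasp_force: 0.0
```

Run:
```python
from h import *
import pickle
s=read_state();print(s['time_s'],s['position'],np.round(s['tcp_rot'],4).tolist(),np.round(s['qvel'],2),np.round(s['joint_positions'],1),s['force'])
c=capture('wrist');save('w1',c);pickle.dump((c,s),open('w1.pkl','wb'))
t,_=pickle.load(open('top0.pkl','rb'));sc,_=pickle.load(open('scene0.pkl','rb'))
for z in(.25,.3,.35,.4,.45,.5):print(z,ray(t,350,82,z).round(3),ray(sc,450,100,z).round(3))
```

```text
1.9833 [ 0.57431206 -0.08536307  0.24746881] [[-1.0, 0.0046, 0.0046], [0.0046, 1.0, -0.0034], [-0.0046, -0.0034, -1.0]] [ 3.3  -2.09  5.36  2.61  2.02  2.31] [-1.940e+01  2.670e+01  8.880e+01 -1.000e-01  6.420e+01 -1.091e+02] [0.57919465 0.06129053 0.33635342]
0.25 [ 0.8   -0.025  0.25 ] [1.175 0.122 0.25 ]
0.3 [ 0.776 -0.022  0.3  ] [1.016 0.036 0.3  ]
0.35 [ 0.752 -0.019  0.35 ] [ 0.856 -0.05   0.35 ]
0.4 [ 0.728 -0.016  0.4  ] [ 0.697 -0.136  0.4  ]
0.45 [ 0.704 -0.012  0.45 ] [ 0.538 -0.223  0.45 ]
0.5 [ 0.68  -0.009  0.5  ] [ 0.379 -0.309  0.5  ]
```

View pics/w1.png

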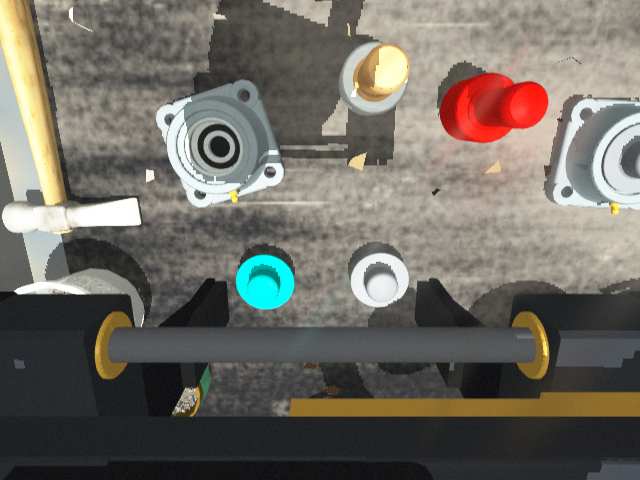

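The wrist view shows the cover rim at about (379,279), its dome at (382,283), the mouth at about (219,147) and the driver foot at about (374,78) with its handle top at (387,69). Next I'll get exact centres by colour contours.

```bash
cat >> h.py <<'E'
def pose(s): return np.array(s['position']),np.array(s['tcp_rot'])
def shift(p,s): # world target -> normalised tool shift
    return (pose(s)[1].T@(np.array(p)-s['position'])/0.3).round(4)
E
python3 - <<'E'
from h import *
import pickle
s=read_state();c=capture('wrist');pickle.dump((c,s),open('w2.pkl','wb'));save('w2',c)
print(s['position'],np.round(s['qvel'],2))
im=c['image'];hsv=cv2.cvtColor(im,cv2.COLOR_RGB2HSV)
def ell(mask,x0,y0,x1,y1,z,n):
    m=np.zeros_like(mask);m[y0:y1,x0:x1]=mask[y0:y1,x0:x1]
    k,_=cv2.findContours(m,cv2.RETR_EXTERNAL,cv2.CHAIN_APPROX_NONE);k=max(k,key=cv2.contourArea);h=cv2.convexHull(k)
    P=np.array([ray(c,*q[0],z,s)[:2] for q in k]);(cx,cy),r=cv2.minEnclosingCircle(P.astype(np.float32))
    H=np.array([ray(c,*q[0],z,s)[:2] for q in h])
    A=np.c_[2*H,np.ones(len(H))];x=np.linalg.lstsq(A,(H**2).sum(1),rcond=None)[0]
    print(n,'enc',round(cx,4),round(cy,4),'d',round(2*r*1000,1),'fit',x[:2].round(4),'d',(2000*np.sqrt(x[2]+x[:2]@x[:2])).round(1),'area',cv2.contourArea(k))
g=cv2.cvtColor(im,cv2.COLOR_RGB2GRAY)
for th in(120,140,160): ell((g>th).astype(np.uint8)*255,335,240,425,315,.02,'cover rim%d'%th)
ell(cv2.inRange(hsv,(8,60,120),(30,255,255)),345,30,420,100,.11,'handle')
for th in(130,150,170):
  m=((g>th)).astype(np.uint8)*255; ell(m,330,30,418,125,.046,'foot%d'%th)
for th in(60,90):ell((g<th).astype(np.uint8)*255,185,115,255,180,.036,'mouth dark%d'%th)
a=im[70:215,145:295];b=im[25:130,325:435];cc=im[235:315,330:440]
def up(x):return cv2.resize(x,(390,390*x.shape[0]//x.shape[1]),interpolation=cv2.INTER_CUBIC)
o=np.zeros((600,800,3),np.uint8)
for x,(r,q) in((a,(0,0)),(b,(0,400))):
    x=up(x);x=x[:600-r];o[r:r+x.shape[0],q:q+390]=x
cv2.imwrite('pics/w2c.png',o[:400,:,::-1])
E
```

```text
[ 0.57198172 -0.08242602  0.24705998] [ 2.84 -1.65  4.37  1.13  1.53  0.46]
cover rim120 enc 0.6454 -0.0249 d 119.4 fit [ 0.6369 -0.0301] d 105.1 area 5626.0
cover rim140 enc 0.6425 -0.0213 d 110.1 fit [ 0.646 -0.022] d 88.2 area 3770.5
cover rim160 enc 0.6514 -0.0274 d 60.7 fit [ 0.6513 -0.0274] d 59.8 area 2392.0
handle enc 0.4648 -0.0462 d 38.8 fit [ 0.4647 -0.0459] d 35.9 area 2177.0
foot130 enc 0.4616 -0.0382 d 99.1 fit [ 0.4659 -0.0312] d 90.2 area 6435.0
foot150 enc 0.4616 -0.0382 d 99.1 fit [ 0.4655 -0.0321] d 91.1 area 6158.5
foot170 enc 0.4516 -0.0341 d 78.8 fit [ 0.4525 -0.0373] d 68.8 area 3339.5
mouth dark60 enc 0.5161 -0.1762 d 38.0 fit [ 0.5161 -0.1765] d 37.1 area 1369.5
mouth dark90 enc 0.5162 -0.1761 d 38.6 fit [ 0.5163 -0.1766] d 37.7 area 1409.0
```

View pics/w2c.png

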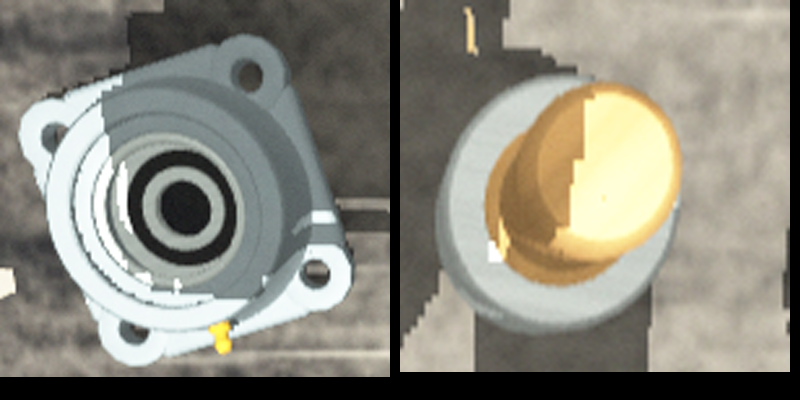

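The crop shows the mouth, half in the arm's shadow, and the driver seen obliquely. I'm taking a view from nearer over the mouth.

>>> {"api": "step_arm", "payload": {"steps": [[0.057,-0.32,0.09,0,0,0,-1],[0.057,-0.32,0.09,0,0,0,-1],[0.057,-0.32,0.09,0,0,0,-1],[0.057,-0.32,0.09,0,0,0,-1],[0.057,-0.32,0.09,0,0,0,-1],[0.057,-0.32,0.09,0,0,0,-1]]}}

```text
time_s: 2.58
position: [0.5531, -0.1736, 0.2207]
tcp_rot: [[-1.0, -0.001, -0.001], [-0.001, 1.0, 0.001], [0.001, 0.001, -1.0]]
force: [0.2, 0.3, -0.4]
opening: 0.998
grasp_force: 0.0
```

Run:
```python
from h import *
import pickle
capture('wrist');capture('wrist')
s=read_state();c=capture('wrist');pickle.dump((c,s),open('w3.pkl','wb'))
print(s['time_s'],s['position'],np.round(s['qvel'],2))
im=c['image'];f=240/np.tan(np.radians(c['vertical_fov'])/2)
# rectify onto plane z=.044 around the estimate: 0.2 mm/px
x0,y0,S=.515,-.178,.00025;N=480
T=np.linalg.inv(Tw(c,s));K=np.array([[f,0,c['cx']],[0,f,c['cy']],[0,0,1]])
j,i=np.meshgrid(np.arange(N),np.arange(N))
P=np.stack([x0+(N/2-i)*S,y0+(N/2-j)*S,np.full(i.shape,.044)],-1)@T[:3,:3].T+T[:3,3]
q=P@K.T;q=(q[...,:2]/q[...,2:]).astype(np.float32)
o=cv2.remap(im,q[...,0],q[...,1],cv2.INTER_CUBIC)
for k in range(0,N,80):cv2.line(o,(k,0),(k,N),(255,0,0),1);cv2.line(o,(0,k),(N,k),(255,0,0),1)
cv2.imwrite('pics/w3.png',o[...,::-1])
```

```text
2.6833 [ 0.55357442 -0.17363664  0.22100987] [-0.11  0.11 -0.29 -0.27 -0.08 -0.11]
```

View pics/w3.png

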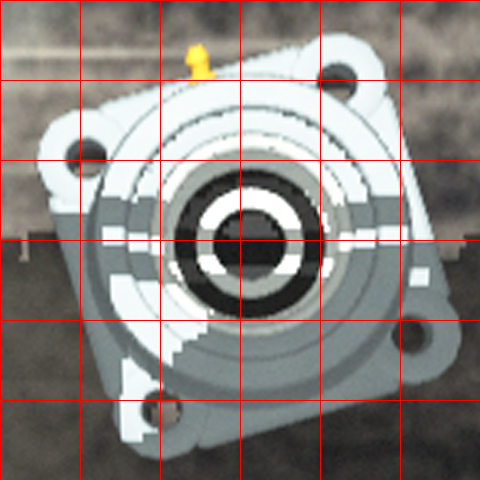

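The rectified mouth view (0.25 mm/px) shows the boss spanning columns 88–411 and rows 72–390, and the recess spanning 127–378 and 105–360. That puts the mouth at about (0.517, -0.181). Next I go above the cover.

>>> {"api": "step_arm", "payload": {"steps": [[-0.325,0.489,0.337,0,0,0,-1],[-0.325,0.489,0.337,0,0,0,-1],[-0.325,0.489,0.337,0,0,0,-1],[-0.325,0.489,0.337,0,0,0,-1],[-0.325,0.489,0.337,0,0,0,-1],[-0.325,0.489,0.337,0,0,0,-1],[-0.325,0.489,0.337,0,0,0,-1],[-0.325,0.489,0.337,0,0,0,-1]]}}

```text
time_s: 3.4
position: [0.6509, -0.0281, 0.1198]
tcp_rot: [[-1.0, -0.002, -0.0], [-0.002, 1.0, -0.0], [0.0, -0.0, -1.0]]
force: [0.1, -0.1, 0.6]
opening: 1.005
grasp_force: 0.0
```

```bash
cat >> h.py <<'E'
def rect(c,s,x0,y0,z,S=.00025,N=480):
    f=240/np.tan(np.radians(c['vertical_fov'])/2)
    T=np.linalg.inv(Tw(c,s));K=np.array([[f,0,c['cx']],[0,f,c['cy']],[0,0,1]])
    j,i=np.meshgrid(np.arange(N),np.arange(N))
    P=np.stack([x0+(N/2-i)*S,y0+(N/2-j)*S,np.full(i.shape,z)],-1)@T[:3,:3].T+T[:3,3]
    q=P@K.T;q=(q[...,:2]/q[...,2:]).astype(np.float32)
    o=cv2.remap(c['image'],q[...,0],q[...,1],cv2.INTER_CUBIC)
    for k in range(0,N,80):cv2.line(o,(k,0),(k,N),(255,0,0),1);cv2.line(o,(0,k),(N,k),(255,0,0),1)
    return o
E
python3 - <<'E'
from h import *
s=read_state();c=capture('wrist')
print(s['time_s'],s['position'],np.round(s['tcp_rot'],4).tolist(),np.round(s['qvel'],2))
cv2.imwrite('pics/w4.png',np.hstack([rect(c,s,.651,-.027,.02,.0003,390),cv2.resize(c['image'],(400,390))])[...,::-1])
E
```

```text
3.4 [ 0.65085948 -0.02813474  0.11976004] [[-1.0, -0.0021, -0.0001], [-0.0021, 1.0, -0.0005], [0.0001, -0.0005, -1.0]] [-1.81 -1.33  0.05  0.04 -0.15  0.01]
```

View pics/w4.png

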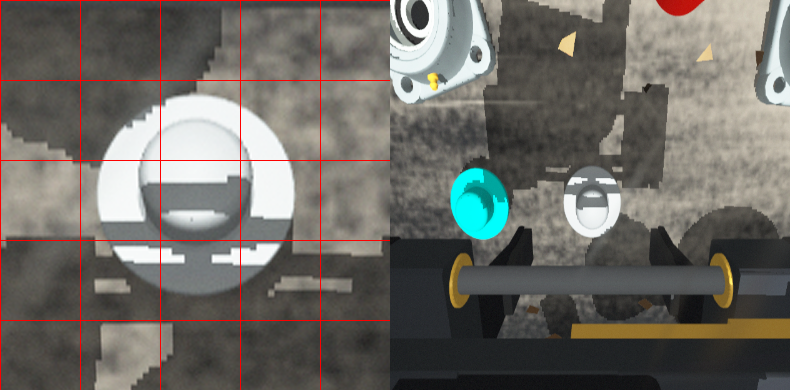

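Rectified, the rim spans columns 97–294 and rows 94–295, so its centre is at (0.651, -0.027), right under the TCP. I'm descending and gripping.

>>> {"api": "step_arm", "payload": {"steps": [[0,0.003,0.1,0,0,0,-1],[0,0.003,0.2,0,0,0,-1],[0,0.003,0.242,0,0,0,-1],[0,0.003,0.242,0,0,0,-1],[0,0.003,0.242,0,0,0,-1],[0,0.003,0.242,0,0,0,-1]]}}

```text
time_s: 3.95
position: [0.6521, -0.0288, 0.0486]
tcp_rot: [[-1.0, 0.001, 0.003], [0.001, 1.0, -0.001], [-0.003, -0.001, -1.0]]
force: [-0.4, -0.1, 0.5]
opening: 1.002
grasp_force: 0.0
```

>>> {"api": "step_arm", "payload": {"steps": [[0,0,0,0,0,0,0.9],[0,0,0,0,0,0,0.9],[0,0,0,0,0,0,0.9],[0,0,0,0,0,0,0.9],[0,0,0,0,0,0,0.9],[0,0,0,0,0,0,0.9],[0,0,0,0,0,0,0.9],[0,0,0,0,0,0,0.9]]}}

```text
time_s: 4.62
position: [0.6509, -0.0279, 0.0468]
tcp_rot: [[-1.0, -0.0, -0.0], [-0.0, 1.0, 0.0], [0.0, 0.0, -1.0]]
force: [0.2, -0.1, -0.3]
opening: 0.476
grasp_force: 0.0
```

>>> {"api": "step_arm", "payload": {"steps": [[0,0,0,0,0,0,0.9],[0,0,0,0,0,0,0.9],[0,0,0,0,0,0,0.9],[0,0,0,0,0,0,0.9],[0,0,0,0,0,0,0.9]]}}

```text
time_s: 5.03
position: [0.6509, -0.0279, 0.0468]
tcp_rot: [[-1.0, -0.0, -0.0], [-0.0, 1.0, 0.0], [0.0, 0.0, -1.0]]
force: [-0.2, -0.2, -0.1]
opening: 0.359
grasp_force: 30.0
```

>>> {"api": "step_arm", "payload": {"steps": [[0,0,-0.05,0,0,0,0.9],[0,0,-0.15,0,0,0,0.9],[0,0,-0.27,0,0,0,0.9],[0,0,-0.27,0,0,0,0.9],[0,0,-0.27,0,0,0,0.9]]}}

```text
time_s: 5.45
position: [0.6528, -0.0283, 0.1305]
tcp_rot: [[-1.0, -0.0, 0.006], [-0.0, 1.0, -0.001], [-0.006, -0.001, -1.0]]
force: [0.3, -0.8, -0.3]
opening: 0.356
grasp_force: 30.0
```

>>> {"api": "step_arm", "payload": {"steps": [[0.447,-0.51,0,0,0,0,0.9],[0.447,-0.51,0,0,0,0,0.9],[0.447,-0.51,0,0,0,0,0.9],[0.447,-0.51,0,0,0,0,0.9],[0.447,-0.51,0,0,0,0,0.9],[0.447,-0.51,0,0,0,0,0.9],[0.447,-0.51,0,0,0,0,0.9],[0.447,-0.51,0,0,0,0,0.9]]}}

```text
time_s: 6.12
position: [0.5166, -0.1808, 0.127]
tcp_rot: [[-1.0, 0.001, -0.001], [0.001, 1.0, 0.001], [0.001, 0.001, -1.0]]
force: [1.2, 0.1, -0.3]
opening: 0.357
grasp_force: 30.0
```

>>> {"api": "step_arm", "payload": {"steps": [[0,0,0,0,0,0,0.9],[0,0,0.05,0,0,0,0.9],[0,0,0.09,0,0,0,0.9],[0,0,0.11,0,0,0,0.9],[0,0,0.11,0,0,0,0.9],[0,0,0.11,0,0,0,0.9],[0,0,0.11,0,0,0,0.9]]}}

```text
time_s: 6.7
position: [0.5175, -0.1806, 0.0952]
tcp_rot: [[-1.0, -0.001, 0.001], [-0.001, 1.0, -0.0], [-0.001, -0.0, -1.0]]
force: [0.1, 0.1, -0.7]
opening: 0.361
grasp_force: 30.0
```

>>> {"api": "step_arm", "payload": {"steps": [[0,0,0.015,0,0,0,0.9],[0,0,0.03,0,0,0,0.9],[0,0,0.04,0,0,0,0.9],[0,0,0.047,0,0,0,0.9],[0,0,0.047,0,0,0,0.9],[0,0,0.047,0,0,0,0.9]]}}

```text
time_s: 7.2
position: [0.5168, -0.181, 0.0806]
tcp_rot: [[-1.0, -0.0, -0.0], [-0.0, 1.0, 0.0], [0.0, 0.0, -1.0]]
force: [0.5, -0.4, -0.4]
opening: 0.355
grasp_force: 30.0
```

>>> {"api": "step_arm", "payload": {"steps": [[0,0,0.003,0,0,0,0.9],[0,0,0.005,0,0,0,0.9],[0,0,0.006,0,0,0,0.9],[0,0,0.006,0,0,0,0.9],[0,0,0.006,0,0,0,0.9]]}}

```text
time_s: 7.62
position: [0.5167, -0.181, 0.079]
tcp_rot: [[-1.0, -0.0, -0.0], [-0.0, 1.0, 0.0], [0.0, 0.0, -1.0]]
force: [-1.3, 0.4, 0.5]
opening: 0.356
grasp_force: 30.0
```

>>> {"api": "step_arm", "payload": {"steps": [[0,0,0,0,0,0,-1],[0,0,0,0,0,0,-1],[0,0,0,0,0,0,-1],[0,0,0,0,0,0,-1],[0,0,0,0,0,0,-1],[0,0,0,0,0,0,-1]]}}

```text
time_s: 8.12
position: [0.517, -0.181, 0.079]
tcp_rot: [[-1.0, -0.0, 0.0], [-0.0, 1.0, -0.0], [-0.0, -0.0, -1.0]]
force: [0.0, 1.0, -0.2]
opening: 0.725
grasp_force: 0.0
```

>>> {"api": "step_arm", "payload": {"steps": [[0,0,-0.1,0,0,0,-1],[0,0,-0.2,0,0,0,-1],[0,0,-0.33,0,0,0,-1],[0,0,-0.33,0,0,0,-1],[0,0,-0.33,0,0,0,-1],[-0.1,0,-0.4,0,0,0,-1],[-0.1,0,-0.4,0,0,0,-1],[-0.1,0,-0.4,0,0,0,-1]]}}

```text
time_s: 8.78
position: [0.5479, -0.1812, 0.1986]
tcp_rot: [[-1.0, -0.001, 0.001], [-0.001, 1.0, -0.001], [-0.001, -0.001, -1.0]]
force: [-0.8, 0.7, -0.2]
opening: 0.998
grasp_force: 0.0
```

Run:
```python
from h import *
s=read_state();c=capture('wrist')
print(s['time_s'],s['position'],np.round(s['qvel'],2),s['force'],s['opening'])
cv2.imwrite('pics/w5.png',np.hstack([rect(c,s,.517,-.181,.052,.0003,390),rect(c,s,.457,-.042,.046,.0003,390)])[...,::-1])
```

```text
8.7833 [ 0.54792562 -0.18121996  0.19862971] [-0.51  0.47  3.57 -0.3   1.03 -0.16] [-0.84001218  0.68078842 -0.18370647] 0.997583085307392
```

View pics/w5.png

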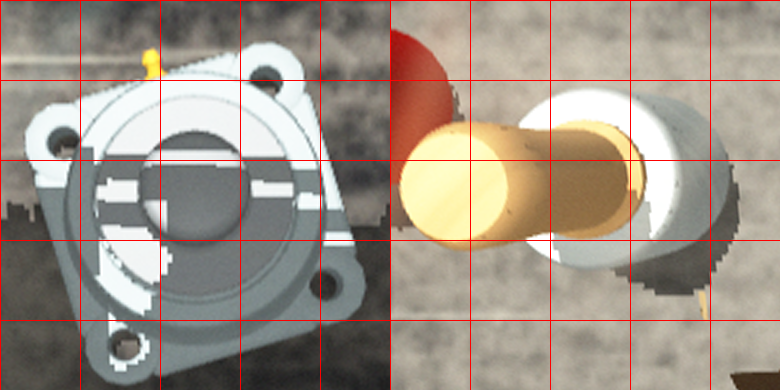

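The cover sits concentric in the mouth: its rim spans columns 95–296 and rows 96–298, so its centre is (0.516, -0.181) at +8 mm, and it is level. The driver foot's centre is about (0.462, -0.0425). I'm hovering over the driver.

>>> {"api": "step_arm", "payload": {"steps": [[0.287,0.462,0.02,0,0,0,-0.4],[0.287,0.462,0.02,0,0,0,-0.4],[0.287,0.462,0.02,0,0,0,-0.4],[0.287,0.462,0.02,0,0,0,-0.4],[0.287,0.462,0.02,0,0,0,-0.4],[0.287,0.462,0.02,0,0,0,-0.4],[0.287,0.462,0.02,0,0,0,-0.4],[0.287,0.462,0.02,0,0,0,-0.4]]}}

```text
time_s: 9.5
position: [0.4616, -0.0434, 0.1927]
tcp_rot: [[-1.0, 0.001, 0.001], [0.001, 1.0, -0.0], [-0.001, -0.0, -1.0]]
force: [-0.8, -0.9, -0.0]
opening: 0.701
grasp_force: 0.0
```

Run:
```python
from h import *
s=read_state();c=capture('wrist')
print(s['time_s'],s['position'],np.round(s['tcp_rot'],4).tolist(),np.round(s['qvel'],2),s['opening'])
cv2.imwrite('pics/w6.png',np.hstack([rect(c,s,.462,-.0425,.113,.0002,390),rect(c,s,.462,-.0425,.046,.0003,390)])[...,::-1])
```

```text
9.5 [ 0.46156041 -0.04336871  0.19266663] [[-1.0, 0.0007, 0.0005], [0.0007, 1.0, -0.0004], [-0.0005, -0.0004, -1.0]] [-0.47  0.   -0.63  0.07  0.39  0.15] 0.700767046982957
```

View pics/w6.png

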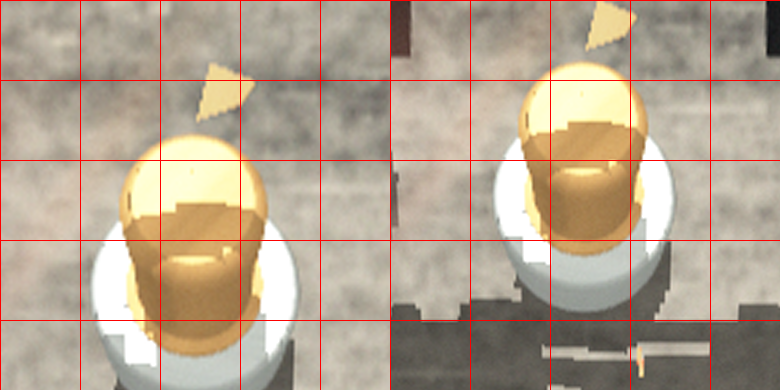

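The handle top spans columns 120–268 with its upper edge at row 134, so it is at (0.4595, -0.0425), and the foot agrees. I'm descending and gripping.

>>> {"api": "step_arm", "payload": {"steps": [[0.005,0.003,0.1,0,0,0,-0.4],[0.005,0.003,0.2,0,0,0,-0.4],[0.005,0.003,0.28,0,0,0,-0.4],[0.005,0.003,0.345,0,0,0,-0.4],[0.005,0.003,0.349,0,0,0,-0.4],[0.005,0.003,0.349,0,0,0,-0.4],[0.005,0.003,0.349,0,0,0,-0.4]]}}

```text
time_s: 10.13
position: [0.4601, -0.0423, 0.0886]
tcp_rot: [[-1.0, 0.001, 0.001], [0.001, 1.0, -0.0], [-0.001, -0.0, -1.0]]
force: [-0.3, 0.0, 0.7]
opening: 0.7
grasp_force: 0.0
```

>>> {"api": "step_arm", "payload": {"steps": [[0,0,0,0,0,0,1],[0,0,0,0,0,0,1],[0,0,0,0,0,0,1],[0,0,0,0,0,0,1],[0,0,0,0,0,0,1],[0,0,0,0,0,0,1],[0,0,0,0,0,0,1],[0,0,0,0,0,0,1]]}}

```text
time_s: 10.8
position: [0.4594, -0.0415, 0.0885]
tcp_rot: [[-1.0, -0.0, 0.0], [-0.0, 1.0, -0.0], [-0.0, -0.0, -1.0]]
force: [0.3, 0.4, 2.5]
opening: 0.332
grasp_force: 30.0
```

>>> {"api": "step_arm", "payload": {"steps": [[0,0,-0.05,0,0,0,1],[0,0,-0.15,0,0,0,1],[0,0,-0.25,0,0,0,1],[0,0,-0.34,0,0,0,1],[0,0,-0.34,0,0,0,1],[0,0,-0.34,0,0,0,1],[0,0,-0.34,0,0,0,1]]}}

```text
time_s: 11.38
position: [0.4584, -0.0411, 0.1895]
tcp_rot: [[-1.0, -0.0, -0.002], [-0.0, 1.0, 0.001], [0.002, 0.001, -1.0]]
force: [-0.8, -0.7, -1.3]
opening: 0.337
grasp_force: 30.0
```

>>> {"api": "step_arm", "payload": {"steps": [[-0.19,-0.463,0,0,0,0,1],[-0.19,-0.463,0,0,0,0,1],[-0.19,-0.463,0,0,0,0,1],[-0.19,-0.463,0,0,0,0,1],[-0.19,-0.463,0,0,0,0,1],[-0.19,-0.463,0,0,0,0,1],[-0.19,-0.463,0,0,0,0,1],[-0.19,-0.463,0,0,0,0,1]]}}

```text
time_s: 12.05
position: [0.5147, -0.1787, 0.1888]
tcp_rot: [[-1.0, -0.001, -0.004], [-0.001, 1.0, 0.003], [0.004, 0.003, -1.0]]
force: [-0.3, -0.2, -1.5]
opening: 0.336
grasp_force: 30.0
```

Run:
```python
from h import *
s=read_state()
for n in('wrist','top','scene'):
  c=capture(n);save('w7'+n,c)
  if n=='scene':cc=c
print(s['time_s'],s['position'],np.round(s['tcp_rot'],4).tolist(),np.round(s['qvel'],2),s['opening'],s['force'],s['grasp_force'])
```

```text
12.05 [ 0.51471761 -0.17868839  0.18880326] [[-1.0, -0.0009, -0.0038], [-0.0009, 1.0, 0.0025], [0.0038, 0.0025, -1.0]] [ 0.55 -0.89 -0.25 -0.09 -0.17 -0.1 ] 0.33616357695251775 [-0.29202287 -0.18573811 -1.45442376] 29.98530574142933
```

>>> {"api": "step_arm", "payload": {"steps": [[0,0,0,0,0,0,1],[0,0,0,0,0,0,1],[0,0,0,0,0,0,1],[0,0,0,0,0,0,1],[0,0,0,0,0,0,1]]}}

```text
time_s: 12.62
position: [0.5163, -0.1803, 0.1904]
tcp_rot: [[-1.0, -0.0, 0.0], [-0.0, 1.0, -0.0], [-0.0, -0.0, -1.0]]
force: [0.5, -0.1, -1.3]
opening: 0.34
grasp_force: 30.0
```

>>> {"api": "step_arm", "payload": {"steps": [[-0.002,-0.002,0.04,0,0,0,1],[-0.002,-0.002,0.08,0,0,0,1],[-0.002,-0.002,0.11,0,0,0,1],[-0.002,-0.002,0.13,0,0,0,1],[-0.002,-0.002,0.134,0,0,0,1],[-0.002,-0.002,0.134,0,0,0,1],[-0.002,-0.002,0.134,0,0,0,1]]}}

```text
time_s: 13.2
position: [0.5172, -0.1811, 0.1503]
tcp_rot: [[-1.0, -0.0, 0.0], [-0.0, 1.0, -0.0], [-0.0, -0.0, -1.0]]
force: [0.2, 0.2, -1.7]
opening: 0.333
grasp_force: 30.0
```

>>> {"api": "step_arm", "payload": {"steps": [[0,0,0.012,0,0,0,1],[0,0,0.022,0,0,0,1],[0,0,0.028,0,0,0,1],[0,0,0.032,0,0,0,1],[0,0,0.032,0,0,0,1],[0,0,0.032,0,0,0,1]]}}

```text
time_s: 13.7
position: [0.5169, -0.181, 0.1404]
tcp_rot: [[-1.0, -0.0, -0.0], [-0.0, 1.0, 0.0], [0.0, 0.0, -1.0]]
force: [0.1, 1.0, -2.0]
opening: 0.338
grasp_force: 30.0
```

>>> {"api": "step_arm", "payload": {"steps": [[0,0,0.003,0,0,0,1],[0,0,0.006,0,0,0,1],[0,0,0.007,0,0,0,1],[0,0,0.007,0,0,0,1]]}}

```text
time_s: 14.03
position: [0.5172, -0.1811, 0.1388]
tcp_rot: [[-1.0, -0.0, 0.001], [-0.0, 1.0, -0.001], [-0.001, -0.001, -1.0]]
force: [-0.5, 0.9, 2.9]
opening: 0.339
grasp_force: 30.0
```

Contact has begun: the force went from -2 to +3 N. I'm pressing on in small increments.

>>> {"api": "step_arm", "payload": {"steps": [[0,0,0.003,0,0,0,1],[0,0,0.006,0,0,0,1],[0,0,0.008,0,0,0,1],[0,0,0.008,0,0,0,1]]}}

```text
time_s: 14.37
position: [0.5174, -0.1813, 0.1367]
tcp_rot: [[-1.0, -0.0, 0.001], [-0.0, 1.0, -0.001], [-0.001, -0.001, -1.0]]
force: [-0.4, -0.8, 5.2]
opening: 0.343
grasp_force: 30.0
```

>>> {"api": "step_arm", "payload": {"steps": [[0,0,0.003,0,0,0,1],[0,0,0.006,0,0,0,1],[0,0,0.006,0,0,0,1],[0,0,0.006,0,0,0,1]]}}

```text
time_s: 14.7
position: [0.5165, -0.1808, 0.1336]
tcp_rot: [[-1.0, -0.0, -0.001], [-0.0, 1.0, 0.001], [0.001, 0.001, -1.0]]
force: [0.5, 0.2, -1.1]
opening: 0.337
grasp_force: 30.0
```

>>> {"api": "step_arm", "payload": {"steps": [[0,0,0.003,0,0,0,1],[0,0,0.006,0,0,0,1],[0,0,0.008,0,0,0,1],[0,0,0.008,0,0,0,1]]}}

```text
time_s: 15.03
position: [0.5167, -0.1809, 0.1325]
tcp_rot: [[-1.0, -0.0, -0.0], [-0.0, 1.0, 0.0], [0.0, 0.0, -1.0]]
force: [-2.1, -0.1, 6.8]
opening: 0.34
grasp_force: 30.0
```

>>> {"api": "step_arm", "payload": {"steps": [[0,0,0.003,0,0,0,1],[0,0,0.005,0,0,0,1],[0,0,0.005,0,0,0,1],[0,0,0.005,0,0,0,1]]}}

```text
time_s: 15.37
position: [0.5168, -0.181, 0.1324]
tcp_rot: [[-1.0, -0.0, 0.0], [-0.0, 1.0, -0.0], [-0.0, -0.0, -1.0]]
force: [-3.7, 0.7, 14.4]
opening: 0.336
grasp_force: 30.0
```

It bottomed out firmly at driver base height 44 mm: 14 N with no more travel. I'm lifting and returning the driver to its place.

>>> {"api": "step_arm", "payload": {"steps": [[0,0,-0.05,0,0,0,1],[0,0,-0.13,0,0,0,1],[0,0,-0.22,0,0,0,1],[0,0,-0.22,0,0,0,1],[0,0,-0.22,0,0,0,1],[0,0,-0.22,0,0,0,1]]}}

```text
time_s: 15.87
position: [0.5162, -0.1806, 0.1955]
tcp_rot: [[-1.0, -0.0, -0.001], [-0.0, 1.0, 0.001], [0.001, 0.001, -1.0]]
force: [0.2, 0.6, -1.8]
opening: 0.34
grasp_force: 30.0
```

>>> {"api": "step_arm", "payload": {"steps": [[0.192,0.465,0,0,0,0,1],[0.192,0.465,0,0,0,0,1],[0.192,0.465,0,0,0,0,1],[0.192,0.465,0,0,0,0,1],[0.192,0.465,0,0,0,0,1],[0.192,0.465,0,0,0,0,1],[0.192,0.465,0,0,0,0,1],[0.192,0.465,0,0,0,0,1]]}}

```text
time_s: 16.53
position: [0.4602, -0.0425, 0.1958]
tcp_rot: [[-1.0, 0.001, 0.0], [0.001, 1.0, -0.0], [-0.0, -0.0, -1.0]]
force: [-0.7, -0.6, -1.5]
opening: 0.343
grasp_force: 30.0
```

>>> {"api": "step_arm", "payload": {"steps": [[0,0,0,0,0,0,1],[0,0,0.08,0,0,0,1],[0,0,0.16,0,0,0,1],[0,0,0.23,0,0,0,1],[0,0,0.27,0,0,0,1],[0,0,0.31,0,0,0,1],[0,0,0.31,0,0,0,1],[0,0,0.31,0,0,0,1]]}}

```text
time_s: 17.2
position: [0.4594, -0.0422, 0.1027]
tcp_rot: [[-1.0, 0.001, -0.001], [0.001, 1.0, 0.0], [0.001, 0.0, -1.0]]
force: [0.4, 0.4, -1.1]
opening: 0.337
grasp_force: 30.0
```

>>> {"api": "step_arm", "payload": {"steps": [[0,0,0.015,0,0,0,1],[0,0,0.03,0,0,0,1],[0,0,0.04,0,0,0,1],[0,0,0.045,0,0,0,1],[0,0,0.045,0,0,0,1],[0,0,0.045,0,0,0,1]]}}

```text
time_s: 17.7
position: [0.4593, -0.0414, 0.0898]
tcp_rot: [[-1.0, -0.0, 0.0], [-0.0, 1.0, -0.0], [-0.0, -0.0, -1.0]]
force: [-0.3, 0.3, -1.6]
opening: 0.334
grasp_force: 30.0
```

>>> {"api": "step_arm", "payload": {"steps": [[0,0,0.002,0,0,0,1],[0,0,0.004,0,0,0,1],[0,0,0.006,0,0,0,1],[0,0,0.006,0,0,0,1],[0,0,0.006,0,0,0,1]]}}

```text
time_s: 18.12
position: [0.4594, -0.0415, 0.0885]
tcp_rot: [[-1.0, -0.0, 0.001], [-0.0, 1.0, -0.0], [-0.001, -0.0, -1.0]]
force: [-1.1, 0.1, 4.8]
opening: 0.338
grasp_force: 30.0
```

The driver is on the bench. I'm releasing it, then retreating straight up.

>>> {"api": "step_arm", "payload": {"steps": [[0,0,0,0,0,0,-0.4],[0,0,0,0,0,0,-0.4],[0,0,0,0,0,0,-0.4],[0,0,0,0,0,0,-0.4],[0,0,0,0,0,0,-0.4],[0,0,0,0,0,0,-0.4],[0,0,0,0,0,0,-0.4]]}}

```text
time_s: 18.7
position: [0.4592, -0.0415, 0.0879]
tcp_rot: [[-1.0, -0.0, -0.0], [-0.0, 1.0, 0.0], [0.0, 0.0, -1.0]]
force: [0.2, -0.2, -0.4]
opening: 0.691
grasp_force: 0.0
```

>>> {"api": "step_arm", "payload": {"steps": [[0,0,-0.1,0,0,0,-0.4],[0,0,-0.2,0,0,0,-0.4],[0,0,-0.33,0,0,0,-0.4],[0,0,-0.43,0,0,0,-0.4],[0,0,-0.43,0,0,0,-0.4],[0,0,-0.43,0,0,0,-0.4]]}}

```text
time_s: 19.2
position: [0.4603, -0.0418, 0.2186]
tcp_rot: [[-1.0, -0.0, 0.005], [-0.0, 1.0, -0.002], [-0.005, -0.002, -1.0]]
force: [0.2, 0.2, -1.3]
opening: 0.699
grasp_force: 0.0
```

>>> {"api": "step_arm", "payload": {"steps": [[-0.3,-0.25,0,0,0,0,-0.4],[-0.3,-0.25,0,0,0,0,-0.4],[-0.3,-0.25,0,0,0,0,-0.4],[-0.3,-0.25,0,0,0,0,-0.4],[-0.3,-0.25,0,0,0,0,-0.4],[-0.3,-0.25,0,0,0,0,-0.4],[-0.3,-0.25,0,0,0,0,-0.4]]}}

```text
time_s: 19.78
position: [0.5472, -0.1152, 0.2155]
tcp_rot: [[-1.0, -0.001, -0.004], [-0.001, 1.0, 0.002], [0.004, 0.002, -1.0]]
force: [0.4, 0.3, -0.0]
opening: 0.697
grasp_force: 0.0
```

Run:
```python
from h import *
s=read_state();c=capture('wrist');sc=capture('scene')
print(s['time_s'],s['position'],s['force'],s['opening'])
a=rect(c,s,.517,-.181,.044,.0003,390);b=cv2.resize(sc['image'][200:360,290:450],(390,390),interpolation=cv2.INTER_CUBIC)
w=c['image'][0:290,150:540];w=w[:200]
o=np.hstack([a,b]);o=np.vstack([o,np.hstack([w,np.zeros((200,390,3),np.uint8)])])
cv2.imwrite('pics/w8.png',o[...,::-1])
```

```text
19.7833 [ 0.54720481 -0.11516588  0.21549571] [ 0.35869711  0.31569913 -0.03293783] 0.6967386724097504
```

View pics/w8.png

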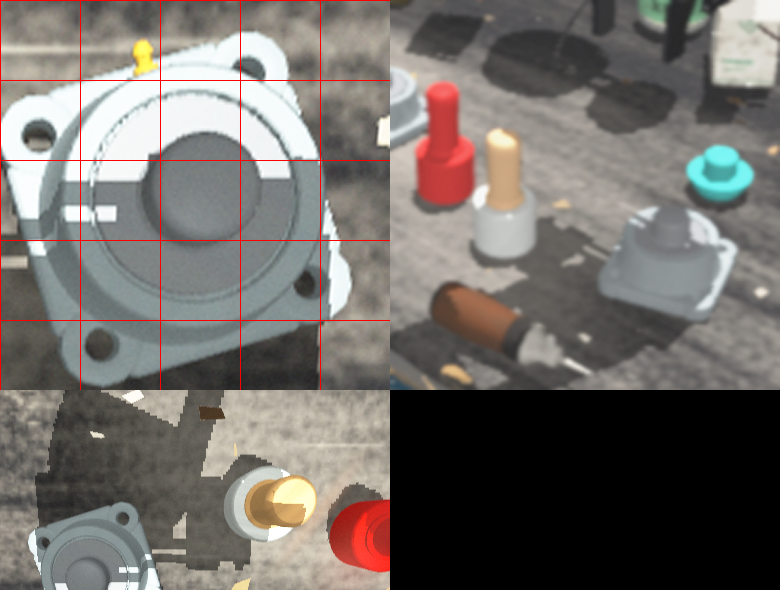

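The cover is flush and concentric in the mouth, with its rim spanning columns 94–298 inside an even recess gap. The driver stands upright at its old spot, and the robot is clear.

```bash
python3 -c "
from rig import *
print(hand_in())"
```

```text
the job is handed in; nothing more can be done
None
```

The loose cover is snapped home flush in the open unit, pressed down with the driver; the driver stands upright again at its starting place, clear of both units, and the job was handed in at about 20 s.

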